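# Second caliper reading of a tube block

## Robot

A 6-joint arm with a two-finger parallel gripper is mounted at the origin on a cart in front of the work surface, level with it; the furniture and walls round the work are solid. World frame = base frame: x ahead of the robot, y to its left, z up, the work surface at z = 0. Lengths are in m, angles in rad, forces in N, time in s.
With the tool pointing down it reaches from about 0.35 to 0.975 m from the base axis. Payload 4.9 kg.
Tool frame: the origin (TCP) lies at the very end of the fingers, on their centre line; the grasp point (between the pads) lies 19 mm behind it; z points along the fingers, x is the direction in which the jaws open and shut, and the axes are right-handed (so a half turn about z gives the same grasp; the last joint's range is limited). The gripper opens to 85 mm and grips with 20 to 120 N. Pads are 22 mm wide; open, the fingers measure 114 mm over their backs; the gripper's body (76 mm by 85 mm) begins 54 mm behind the grasp point. The pads swing forward as they close: fully open they stand 13 mm farther back than shut.
Start: joints at [1.067, 0.053, 1.613, -0, 1.476, -0.119], TCP at [0.235, 0.579, 0.231] pointing down, gripper open.
Joint ranges: [-3.01, 3.01], [-1.01, 2.22], [0.06, 2.58], [-1.02, 4.17], [0.09, 2.62], [-3.14, 3.14]. Speed limits (rad/s): [2.57, 2.57, 3.14, 3.14, 3.14, 3.14].

## Interface

Orientations are given as a rotation vector (axis times angle).
In Python, from station import ctrl, get_image, calibration, job gives the robot as it stands.
- The arm moves only by the tool jog_arm, never from a script. Its argument "deltas" is a list of rows, each a list of 3 entries, a list of its own where there are three numbers: the turn, a rotation vector about the tool's x, y, z in degrees, then the shift along the tool's x, y, z in m, then the finger opening in m, from 0 to 0.0854. In form: [[[ax, ay, az], [tx, ty, tz], gripper], ...]. A call has 1 to 12 rows; each row is the pose to reach, as a shift and turn from the pose commanded when the call began, along the tool's axes at that moment; what a row does not reach only later rows make up. A row lasts 1/12 s, in which the tool goes at most 41.7 mm and 7.16 degrees, less where a joint would pass 70% of its speed; a pose out of reach is approached as far as the arm can. A call with a gripper value outside its range is refused whole. The fingers move at their own pace and stop on an object; "squeeze" is the grip in N (left out, the last holds). Time passes only in rows, so rows that repeat a pose let the fingers close. It gives the time, the measured TCP pose, the force and the opening at its end, in the units of the state.
- ctrl.get_obs(): the state, without advancing time (a new reading comes with each control period).
- get_image(name): name is "side" or "top" or "wrist"; returns the picture (400x640x3 uint8, red, green, blue); there is no depth.
- calibration(name): a dict with "mtx" (3x3 intrinsics, pixels), "origin" and "rotation" of the camera in the world; the wrist camera has in their place "tool_from_camera" (4x4, takes a point from camera to tool coordinates, whose origin is the TCP and whose axes are the tool frame's). Camera axes: x right, y up, looking along -z (the intrinsics and any distortion apply to the point x, -y, -z); pixel columns grow to the right and rows downward; lengths in m; the calibration is good to about 2 mm. The wrist camera is an equidistant fisheye: a pixel r from the principal point sees the ray r / f radians off the axis. A picture is of the moment at which its call begins: read the wrist's pose just before it. calibration takes no time and is no camera call.
- job.finish_job(): hands the job in, once; it reports no verdict.
The state is a dict: "t": time; "q": joint angles; "dq": joint speeds; "effort": joint torques, N m; "tool_pos": TCP position; "tool_rot": TCP orientation; "contact_force": force on the tool from outside, world axes, zero at the start; "wrist_torque": the same for the moment, N m; "opening": finger opening in m.
Only numpy, scipy, OpenCV 4.12 (cv2) and the standard library are available. Lean on these libraries where they do the work, as an engineer would, in place of code of your own. Each camera call takes 0.05 s, during which the arm holds its last target.

## Task

The length of the white tube block in the sloping bench caliper has been read; now take its width: turn the block a quarter turn and stand it back on the bed, short end against the bottom ledge and one side close to the fixed jaw. Then gently slide the other jaw shut by its thumb tab until the block is held between both jaws and the pointer of the sprung face stands midway between its two marks, never pushing the face to its stop. Let go so that the reading stays, and leave the beaker, the timer and the capped tube where they are.

Things in the scene. Friction and masses are not known exactly. Their poses are not given: they have to be found in the camera images.
- caliper_stand: grey stand of the bench caliper, fixed to the worktop, base plate 150 x 256 mm; origin: centre of its underside on the worktop; z up, x points up the slope seen from above (away from the robot, yaw varies), y to the fixed-jaw side
- caliper_bed: flat dark steel bed sloping 30 degrees, low edge toward the robot. Origin on its surface, 68 mm above the worktop; x up the slope, y along the beam toward the fixed jaw, z square to the bed. It spans x -75 to 84, y -135 to 135 mm. Bottom ledge: 10 mm high, upper face at x = -58 mm. Beam and carriage lie at x over 32 mm, at most 27 mm high but for the thumb tab
- fixed_face (a point): centre of the fixed jaw's measuring face, which looks to the bed's -y (axes as the bed); at x = -5, y = 95, z = 11 mm on the bed. The jaw spans x -45 to 42 mm, is 20 mm thick and 22 mm high. Fingers more than 28 mm above the bed pass over both jaws
- slide_jaw (a joint): sliding jaw on the beam: value = opening in m between the fixed face and the sprung face when that is not pushed in; 0 shut, 0.135 wide open; it moves along the bed's y, shutting toward +y, and stays where it is left (10 N friction). Its arm is 22 mm high
- sprung_face (a joint): spring-loaded measuring face on the sliding jaw (1 N per mm): metres pushed in, 0 free, 0.008 against its stop. A black pointer on it runs over the jaw's top past two black marks, at 0.0025 and 0.0065; between them the measuring force is right
- thumb_tab (a point): middle of the top of the sliding jaw's thumb tab, a dark upright steel fin 14 mm thick (bed y), 22 mm wide (bed x), standing from 26 to 64 mm above the bed; free to pinch along bed y. Moves with the jaw; it stands 55 mm on the -y side of the unpushed sprung face
- tube_block: white plastic tube block, 56 x 84 x 60 mm (its x, y, z), 0.2 kg, six 19 mm wells in its top; origin: centre of its underside, z out of the top. At the start it stands on the bed between the open jaws, underside on the bed, its 84 mm length along the bed's y, one long side against the ledge; it slides easily on the bed
- beaker_250: bystander: glass beaker, 72 mm wide, 93 mm high, left of the caliper; origin: centre of its underside
- timer: bystander: white timer lying flat, 62 x 66 x 18 mm, right of the caliper; origin: centre of its underside
- tube50_capped: bystander: 50 ml tube with blue cap, lying, 34 x 117 x 35 mm, left of the caliper; origin: centre of its underside

How it is judged:
On the way:
1. the block stands on the bed again, turned a quarter turn, and is let go, with the jaw not yet pressing on it (angle between the y axis of tube_block and the x axis of caliper_bed, either way round below 0.25 rad and angle between the z axis of tube_block and the z axis of caliper_bed, either way round below 0.1 rad and z of tube_block in the frame of caliper_bed below 0.005 m and x of tube_block in the frame of caliper_bed below 0.005 m and contact force between the fingers and tube_block below 0.2 N and value of joint sprung_face below 0.002 m), for 0.2 s.
At the end, for the whole second after the job is handed in: Block flat on the bed (3 mm), length up the slope, short end within 6 mm of the ledge, square to the jaws within 0.06 rad, one side against the fixed jaw (2.5 mm), the other pressed by the sprung face, which is pushed in 2.5 to 6.5 mm; all released and at rest (angle between the y axis of tube_block and the x axis of caliper_bed, either way round below 0.06 rad and angle between the z axis of tube_block and the z axis of caliper_bed, either way round below 0.06 rad and z of tube_block in the frame of caliper_bed between -0.003 and 0.003 m and x of tube_block in the frame of caliper_bed between -0.019 and -0.01 m and y of tube_block in the frame of fixed_face above -0.0305 m and value of joint sprung_face between 0.0025 and 0.0065 m and linear speed of tube_block below 0.01 m/s); the robot touches nothing.
It fails at once if the sprung face is driven against its stop (value of joint sprung_face above 0.0078 m).
It fails at once if the beaker, the timer or the capped tube is shifted by more than 30 mm (distance of any of beaker_250, timer, tube50_capped from where it was at the start of the episode above 0.03 m).
It also fails if it takes over 54 s, if anything falls off the work surface, if the arm or the gripper's body presses on something with over 40 N, if the wrist force passes 120 N, or if a joint passes its speed limit or range.

## Working session

There is one attempt and no reset: what is moved stays moved. The work goes in short steps, Python scripts to look and compute and a tool call to move; the robot and the scene stay as the last step left them, time stands still between calls to the robot, and variables do not carry over. Pictures are saved under pics/ and viewed, and the job is handed in when it is done.

Besides the shell and the picture viewer there is one more tool, called after "Request:" in YAML: its name, and indented under it one key for each argument. jog_arm: Moves the arm, as the interface text tells. Its arguments: {"type":"object","properties":{"deltas":{"type":"array","items":{"type":"array"}},"squeeze":{"type":"number"}},"required":["deltas"]}

```bash
ls; mkdir -p pics
python3 - <<'E'
from station import ctrl,get_image,calibration,job
import cv2
print(ctrl.get_obs())
for n in ["side","top","wrist"]:
    cv2.imwrite(f"pics/{n}0.png",get_image(n)[:,:,::-1]); print(n,calibration(n))
E
```

```text
pics
{'t': 0.0, 'q': array([ 1.06699452e+00,  5.33196804e-02,  1.61426403e+00, -3.37150365e-05,
        1.47597150e+00, -1.19003176e-01]), 'dq': array([-0.00094617, -0.00029138, -0.00101042,  0.00140919, -0.00108869,
        0.00047857]), 'effort': array([ 1.16829406e-04, -3.93687022e+01, -3.70172346e+01, -1.48331828e-04,
        7.25083562e-03,  2.38424337e-05]), 'tool_pos': array([0.23432482, 0.57876025, 0.23010395]), 'tool_rot': array([ 2.60445241,  1.7551665 , -0.00271805]), 'contact_force': array([ 0.38807436, -0.67343089, -0.41460713]), 'wrist_torque': array([-0.01488794, -0.03169474,  0.02651803]), 'opening': 0.08547928802575748}
side {'mtx': array([[433.66235296,   0.        , 324.62196668],
       [  0.        , 433.66235296, 184.53320664],
       [  0.        ,   0.        ,   1.        ]]), 'origin': array([0.40662451, 1.1421784 , 0.74211443]), 'rotation': array([ 0.11523916, -1.3989501 , -2.641788  ])}
top {'mtx': array([[386.41616433,   0.        , 317.74466426],
       [  0.        , 386.41616433, 196.53136704],
       [  0.        ,   0.        ,   1.        ]]), 'origin': array([0.41322013, 0.22496501, 0.95787908]), 'rotation': array([ 0.11812367, -0.12359366, -1.55434223])}
wrist {'mtx': array([[309.70691629,   0.        , 322.93745171],
       [  0.        , 309.70691629, 199.93654081],
       [  0.        ,   0.        ,   1.        ]]), 'tool_from_camera': array([[ 9.99999623e-01,  4.34979454e-04,  7.50898081e-04,
        -8.79249155e-05],
       [ 6.28695905e-04, -9.59594652e-01, -2.81385338e-01,
        -7.20727093e-02],
       [ 5.98160942e-04,  2.81385704e-01, -9.59594564e-01,
        -1.42645164e-01],
       [ 0.00000000e+00,  0.00000000e+00,  0.00000000e+00,
         1.00000000e+00]])}
```

View pics/side0.png

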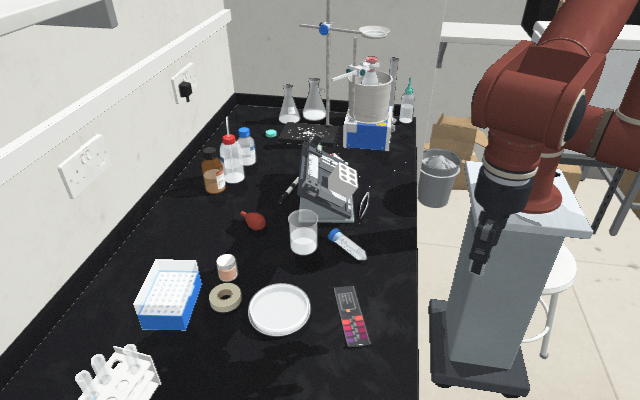

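View pics/top0.png

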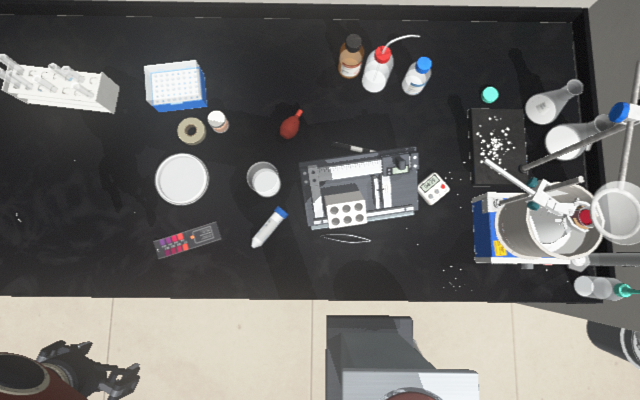

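View pics/wrist0.png

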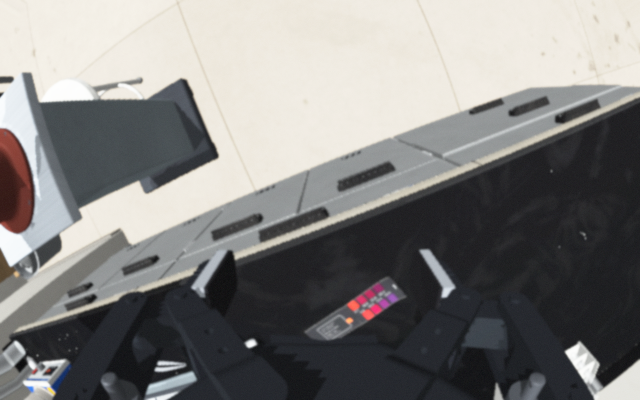

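```bash
cat > h.py <<'E'
import numpy as np,cv2
from scipy.spatial.transform import Rotation as R
from station import ctrl,get_image,calibration,job
def cam(n):
    c=calibration(n)
    if n!='wrist': return c['mtx'],np.array(c['origin']),R.from_rotvec(c['rotation']).as_matrix()
    o=ctrl.get_obs();T=np.eye(4);T[:3,:3]=R.from_rotvec(o['tool_rot']).as_matrix();T[:3,3]=o['tool_pos']
    T=T@c['tool_from_camera'];return c['mtx'],T[:3,3],T[:3,:3]
def ray(n,px,cm=None):
    K,o,M=cm or cam(n);a=(px[0]-K[0,2])/K[0,0];b=(px[1]-K[1,2])/K[1,1]
    if n=='wrist':
        r=np.hypot(a,b);s=np.sin(r)/max(r,1e-9);d=np.array([a*s,-b*s,-np.cos(r)])
    else: d=np.array([a,-b,-1.])
    d=M@d;return o,d/np.linalg.norm(d)
def onz(n,px,z,cm=None):
    o,d=ray(n,px,cm);return o+d*(z-o[2])/d[2]
def onplane(n,px,p,nn,cm=None):
    o,d=ray(n,px,cm);return o+d*((p-o)@nn)/(d@nn)
def proj(n,P,cm=None):
    K,o,M=cm or cam(n);c=M.T@(np.asarray(P)-o);v=np.array([c[0],-c[1],-c[2]])
    if n=='wrist':
        t=np.arctan2(np.hypot(v[0],v[1]),v[2]);v=v[:2]/np.hypot(v[0],v[1])*t
    else: v=v[:2]/v[2]
    return v*[K[0,0],K[1,1]]+[K[0,2],K[1,2]]
def crop(img,x0,x1,y0,y1,s,name):
    cv2.imwrite(name,cv2.resize(img[y0:y1,x0:x1,::-1],None,fx=s,fy=s,interpolation=cv2.INTER_CUBIC))
E
python3 - <<'E'
from h import *
i=cv2.imread('pics/top0.png')[:,:,::-1]; crop(i,285,445,140,250,5,'pics/top0c.png')
i=cv2.imread('pics/side0.png')[:,:,::-1]; crop(i,270,390,130,230,6,'pics/side0c.png')
E
```

```text
(no output)
```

View pics/top0c.png

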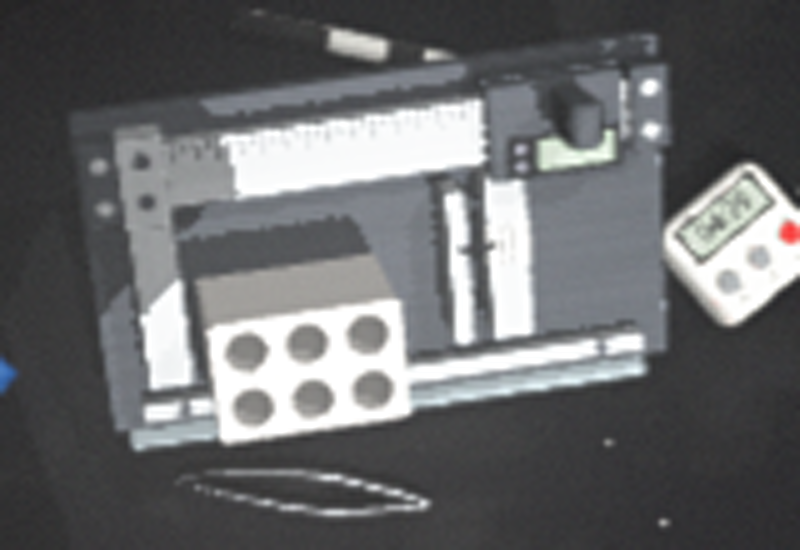

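View pics/side0c.png

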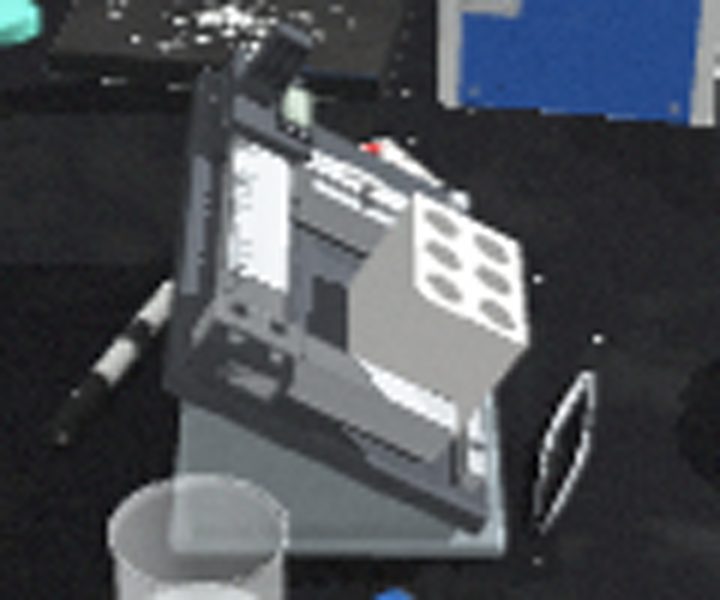

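```bash
cat > fit.py <<'E'
from h import *
from scipy.optimize import least_squares
def bedR(yaw): return R.from_euler('z',yaw).as_matrix()@R.from_euler('y',-np.pi/6).as_matrix()
ct,cs=cam('top'),cam('side')
T=lambda c,r:(285+c/5-.4,140+r/5-.4); S=lambda c,r:(270+c/6-.4,130+r/6-.4)
bed=[('t',(84,135,0),T(72,112)),('t',(-75,135,0),T(115,430)),('t',(-75,-135,0),T(665,352)),('t',(84,-135,0),T(657,35)),('t',(-45,95,22),T(190,383))]
blk=[('t',(-2,1,60),T(210,325)),('t',(-2,0,60),T(398,300)),('t',(-58,0,60),T(412,412)),('t',(-58,1,60),T(225,445)),
 ('s',(-2,0,60),S(413,195)),('s',(-58,0,60),S(521,243)),('s',(-58,1,60),S(526,347)),('s',(-2,1,60),S(415,285))]
def res(p):
    M=bedR(p[2]);o=np.array([p[0],p[1],.068]);out=[]
    for v,P,u in bed: out.append(proj('top',o+M@(np.array(P)/1e3),ct)-u)
    for v,P,u in blk:
        P=np.array([P[0],p[3]*1e3+84*P[1],P[2]])/1e3
        out.append(proj('top' if v=='t' else 'side',o+M@P,ct if v=='t' else cs)-u)
    return np.ravel(out)
if __name__=='__main__':
    s=least_squares(res,[.45,.2,.1,-.03],loss='soft_l1');print(s.x);print(s.fun.reshape(-1,2).round(1))
E
python3 fit.py
```

```text
[0.57057844 0.12328252 0.15211252 0.00136923]
[[-0.8  0.5]
 [-0.3  0.2]
 [ 0.3  0.3]
 [ 0.2 -0.1]
 [ 0.5 -0.3]
 [ 0.2 -0.1]
 [ 0.4 -0.4]
 [-0.5  0.2]
 [-0.1 -1.2]
 [ 0.5 -0.5]
 [-0.4  0.2]
 [ 0.1 -0.1]
 [ 0.5  1.2]]
```

```bash
cat > mv.py <<'E'
from h import *
from fit import bedR
import sys
BO=np.array([.5706,.1233,.068]);BM=bedR(.1521)
def bedpose(P,ang):  # tool z=-bed z; tool x at angle ang (deg) from bed x toward bed y
    a=np.radians(ang);x=np.array([np.cos(a),np.sin(a),0]);z=np.array([0,0,-1.]);y=np.cross(z,x)
    return BO+BM@(np.array(P)/1e3),BM@np.c_[x,y,z]
def rel(P,ang):
    o=ctrl.get_obs();M=R.from_rotvec(o['tool_rot']).as_matrix();p,N=bedpose(P,ang)
    t=R.from_matrix(M.T@N).as_rotvec(degrees=True);s=M.T@(p-o['tool_pos'])
    print('turn',t.round(2),'shift',s.round(4))
def where():
    o=ctrl.get_obs();M=BM.T@R.from_rotvec(o['tool_rot']).as_matrix()
    print('t',round(o['t'],2),'bed mm',(BM.T@(o['tool_pos']-BO)*1e3).round(1),'ang',np.degrees(np.arctan2(M[1,0],M[0,0])).round(2),'tilt',M[:2,2].round(3),'F',o['contact_force'].round(1),'op',round(o['opening'],4),'q',o['q'].round(2))
if __name__=='__main__':
    where()
    if len(sys.argv)>3: rel([float(v) for v in sys.argv[1:4]],float(sys.argv[4]))
E
python3 - <<'E'
from mv import *
where();rel([-29,43.4,120],0)
for n,p in [('sprung edge',(447,190)),('sprung edge low',(457,343)),('fix low',(190,383)),('fix hi',(165,125))]:
    q=onplane('top',(285+p[0]/5-.4,140+p[1]/5-.4),BO+BM@[0,0,.022],BM[:,2]);print(n,(BM.T@(q-BO)*1e3).round(1))
for p in [(560,80),(602,95),(605,135)]:
    q=onplane('top',(285+p[0]/5-.4,140+p[1]/5-.4),BO+BM@[0,0,.064],BM[:,2]);print(p,(BM.T@(q-BO)*1e3).round(1))
E
```

```text
t 0.15 bed mm [-146.9  501.3  272.2] ang 62.77 tilt [-0.501 -0.001] F [ 0.8 -0.5  0.1] op 0.0852 q [ 1.07  0.05  1.61  0.    1.48 -0.12]
turn [-15.46  27.35  57.85] shift [-0.3022  0.3873  0.0733]
sprung edge [ 31.4 -29.7  22. ]
sprung edge low [-44.2 -29.5  22. ]
fix low [-45.6  96.3  22. ]
fix hi [79.5 93.1 22. ]
(560, 80) [ 88.2 -72.9  64. ]
(602, 95) [ 79.2 -90.5  64. ]
(605, 135) [ 61.3 -91.1  64. ]
```

```bash
python3 mv.py -29 43.4 170 0
```

```text
t 0.15 bed mm [-146.9  501.3  272.2] ang 62.77 tilt [-0.501 -0.001] F [ 0.8 -0.5  0.1] op 0.0852 q [ 1.07  0.05  1.61  0.    1.48 -0.12]
turn [-15.46  27.35  57.85] shift [-0.315   0.3658  0.03  ]
```

Request:
jog_arm:
  deltas:
    - [[-15.46,27.35,57.85],[-0.315,0.366,0.03],0.0854]
    - [[-15.46,27.35,57.85],[-0.315,0.366,0.03],0.0854]
    - [[-15.46,27.35,57.85],[-0.315,0.366,0.03],0.0854]
    - [[-15.46,27.35,57.85],[-0.315,0.366,0.03],0.0854]
    - [[-15.46,27.35,57.85],[-0.315,0.366,0.03],0.0854]
    - [[-15.46,27.35,57.85],[-0.315,0.366,0.03],0.0854]
    - [[-15.46,27.35,57.85],[-0.315,0.366,0.03],0.0854]
    - [[-15.46,27.35,57.85],[-0.315,0.366,0.03],0.0854]
    - [[-15.46,27.35,57.85],[-0.315,0.366,0.03],0.0854]
    - [[-15.46,27.35,57.85],[-0.315,0.366,0.03],0.0854]
    - [[-15.46,27.35,57.85],[-0.315,0.366,0.03],0.0854]
    - [[-15.46,27.35,57.85],[-0.315,0.366,0.03],0.0854]
  squeeze: 30

```text
t: 1.15
tool_pos: [0.456, 0.147, 0.2008]
tool_rot: [-2.988, -0.224, -0.803]
contact_force: [0.8, 0.3, 0.2]
opening: 0.0855
```

```bash
python3 mv.py -29 43.4 100 0
```

```text
t 1.15 bed mm [-28.6  40.8 169.9] ang -0.13 tilt [ 0.002 -0.001] F [0.8 0.3 0.2] op 0.0855 q [ 0.16 -0.69  2.31 -0.    1.    0.01]
turn [ 0.04 -0.11 -0.13] shift [-0.0005 -0.0026  0.0699]
```

Request:
jog_arm:
  deltas:
    - [[0,0,0],[0,-0.0025,0.06],0.0854]
    - [[0,0,0],[0,-0.0025,0.06],0.0854]
    - [[0,0,0],[0,-0.0025,0.06],0.0854]
    - [[0,0,0],[0,-0.0025,0.06],0.0854]

```text
t: 1.48
tool_pos: [0.4839, 0.1567, 0.1477]
tool_rot: [-2.989, -0.227, -0.796]
contact_force: [-0.8, -1.0, 0.7]
opening: 0.0853
```

Run:
```python
from mv import *
where();cm=cam('wrist')
i=get_image('wrist').copy();cv2.imwrite('pics/w1raw.png',i[:,:,::-1])
for x in(-58,-2):
    for y in(1.4,85.4):
        u=proj('wrist',BO+BM@(np.array([x,y,60])/1e3),cm);print(u);cv2.circle(i,tuple(int(v) for v in u),3,(255,0,0),1)
for P in [(-45,95,22),(42,95,22),(-45,-30,22),(84,135,0),(-75,135,0)]:
    u=proj('wrist',BO+BM@(np.array(P)/1e3),cm);cv2.circle(i,tuple(int(v) for v in u),3,(0,255,0),1)
cv2.imwrite('pics/w1.png',i[:,:,::-1])
```

```text
t 1.48 bed mm [-30.   46.1 109.3] ang -0.06 tilt [-0.003  0.001] F [-0.8 -1.   0.7] op 0.0853 q [ 0.17 -0.52  2.3  -0.01  0.85  0.03]
[285.03975615 279.81558773]
[279.46477182 163.60400953]
[362.70232527 279.84389228]
[368.08841023 163.53974558]
```

View pics/w1.png

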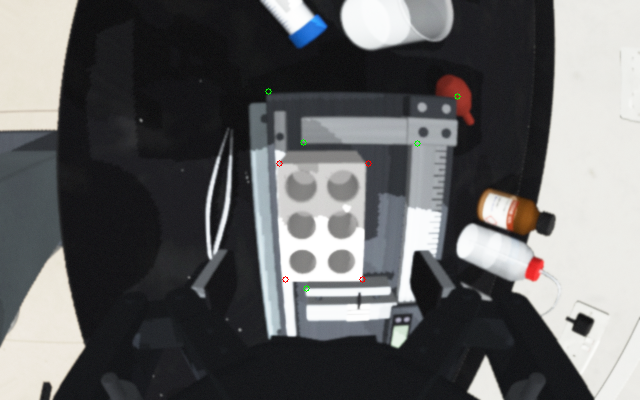

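Request:
jog_arm:
  deltas:
    - [[0,0,0],[0.001,0.0027,0.03],0.0854]
    - [[0,0,0],[0.001,0.0027,0.055],0.0854]
    - [[0,0,0],[0.001,0.0027,0.075],0.0854]
    - [[0,0,0],[0.001,0.0027,0.081],0.0854]
    - [[0,0,0],[0.001,0.0027,0.081],0.0854]
    - [[0,0,0],[0.001,0.0027,0.081],0.0854]

```text
t: 2.03
tool_pos: [0.5267, 0.1613, 0.0814]
tool_rot: [-2.986, -0.228, -0.804]
contact_force: [0.4, -0.5, -0.1]
opening: 0.0855
```

Run:
```python
from mv import *
where();rel([-29.5,43.4,28],0)
crop(get_image('top'),285,445,140,250,5,'pics/t2.png')
```

```text
t 2.03 bed mm [-26.   44.2  30.4] ang -0.0 tilt [0.003 0.002] F [ 0.4 -0.5 -0.1] op 0.0855 q [ 0.16 -0.28  2.25 -0.01  0.65  0.02]
turn [-0.09 -0.16 -0.  ] shift [-0.0036  0.0008  0.0024]
```

View pics/t2.png

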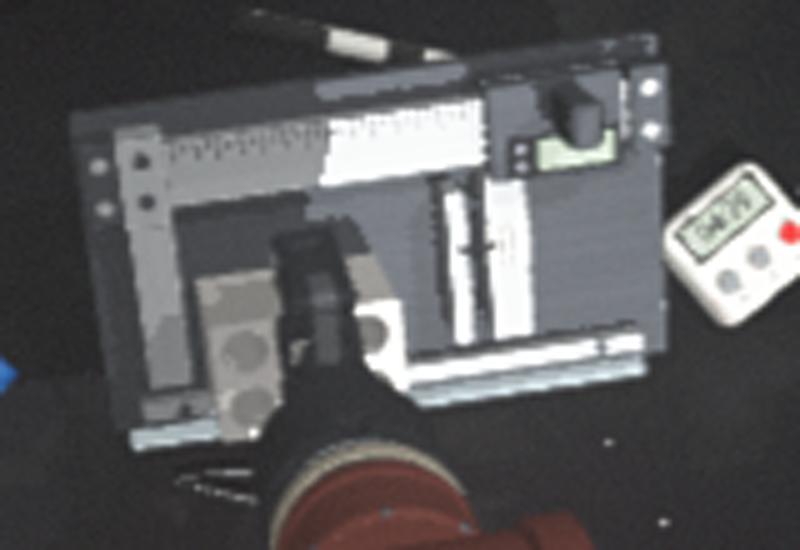

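Request:
jog_arm:
  deltas:
    - [[0,0,0],[0,0,0],0.0854]
    - [[0,0,0],[0,0,0],0.0854]

```text
t: 2.25
tool_pos: [0.5269, 0.161, 0.0816]
tool_rot: [-2.985, -0.227, -0.806]
contact_force: [-0.1, -0.1, 0.3]
opening: 0.0853
```

```bash
python3 mv.py -29.5 43.4 28 0
```

```text
t 2.25 bed mm [-25.7  43.9  30.6] ang -0.03 tilt [0.004 0.001] F [-0.1 -0.1  0.3] op 0.0853 q [ 0.16 -0.29  2.25 -0.01  0.65  0.02]
turn [-0.07 -0.23 -0.03] shift [-0.0039  0.0005  0.0026]
```

Request:
jog_arm:
  deltas:
    - [[0,-0.2,0],[-0.0038,0.0005,0.0025],0.0854]
    - [[0,-0.2,0],[-0.0038,0.0005,0.0025],0.0854]
    - [[0,-0.2,0],[-0.0038,0.0005,0.0025],0.05]
    - [[0,-0.2,0],[-0.0038,0.0005,0.0025],0.05]
    - [[0,-0.2,0],[-0.0038,0.0005,0.0025],0.05]
    - [[0,-0.2,0],[-0.0038,0.0005,0.0025],0.05]
    - [[0,-0.2,0],[-0.0038,0.0005,0.0025],0.05]
    - [[0,-0.2,0],[-0.0038,0.0005,0.0025],0.05]

```text
t: 2.92
tool_pos: [0.5242, 0.1599, 0.0757]
tool_rot: [-2.989, -0.227, -0.796]
contact_force: [-4.5, -0.4, 3.4]
opening: 0.0559
```

```bash
python3 mv.py -29.5 43.4 28 0
```

```text
t 2.92 bed mm [-31.   43.2  26.8] ang -0.04 tilt [-0.003  0.001] F [-4.5 -0.4  3.4] op 0.0559 q [ 0.16 -0.28  2.26 -0.01  0.64  0.01]
turn [-0.06  0.16 -0.04] shift [ 0.0015 -0.0002 -0.0012]
```

Request:
jog_arm:
  deltas:
    - [[0,0,0],[0,0,-0.015],0.05]
    - [[0,0,0],[0,0,-0.04],0.05]
    - [[0,0,-6],[0.004,0,-0.055],0.05]
    - [[0,0,-13],[0.008,-0.005,-0.055],0.05]
    - [[0,0,-20],[0.012,-0.01,-0.055],0.05]
    - [[0,0,-27],[0.016,-0.015,-0.055],0.05]
    - [[0,0,-34],[0.016,-0.0213,-0.055],0.05]
    - [[0,0,-41],[0.016,-0.0213,-0.055],0.05]
    - [[0,0,-48],[0.016,-0.0213,-0.055],0.05]
    - [[0,0,-55],[0.016,-0.0213,-0.055],0.05]
    - [[0,0,-62],[0.016,-0.0213,-0.055],0.05]
    - [[0,0,-69],[0.016,-0.0213,-0.055],0.05]

```text
t: 3.92
tool_pos: [0.507, 0.1787, 0.13]
tool_rot: [2.183, 1.769, 0.645]
contact_force: [0.4, -1.3, -2.4]
opening: 0.0556
```

```bash
python3 mv.py -15 64.5 76.8 90
```

```text
t 3.92 bed mm [-16.2  64.4  81. ] ang 69.3 tilt [-0.005  0.001] F [ 0.4 -1.3 -2.4] op 0.0556 q [ 0.22 -0.4   2.25 -0.04  0.78 -1.12]
turn [-2.80e-01 -1.00e-02 -2.07e+01] shift [0.0005 0.0011 0.0042]
```

Request:
jog_arm:
  deltas:
    - [[0,0,-7],[0.0004,0.001,0.005],0.05]
    - [[-0.28,0,-14],[0.0004,0.001,0.005],0.05]
    - [[-0.28,0,-20.7],[0.0004,0.001,0.01],0.05]
    - [[-0.28,0,-20.7],[0.0004,0.001,0.014],0.05]
    - [[-0.28,0,-20.7],[0.0004,0.001,0.014],0.05]

```text
t: 4.33
tool_pos: [0.5146, 0.1798, 0.1178]
tool_rot: [1.8, 2.078, 0.56]
contact_force: [-0.8, 0.1, -2.4]
opening: 0.0556
```

Run:
```python
from mv import *
where();rel([-15,64.5,28],90);cm=cam('wrist')
i=get_image('wrist').copy();cv2.imwrite('pics/w3raw.png',i[:,:,::-1])
for P in [(-45,95,22),(42,95,22),(-45,-30,22),(84,135,0),(-75,135,0)]:
    u=proj('wrist',BO+BM@(np.array(P)/1e3),cm);cv2.circle(i,tuple(int(v) for v in u),3,(0,255,0),1)
cv2.imwrite('pics/w3.png',i[:,:,::-1])
crop(get_image('side'),270,390,130,230,6,'pics/s3.png')
crop(get_image('top'),285,445,140,250,5,'pics/t3.png')
```

```text
t 4.33 bed mm [-15.6  64.4  66.5] ang 89.48 tilt [-0.001  0.   ] F [-0.8  0.1 -2.4] op 0.0556 q [ 0.22 -0.36  2.24 -0.05  0.74 -1.47]
turn [-0.06 -0.   -0.52] shift [0.0002 0.0006 0.0385]
```

View pics/w3.png

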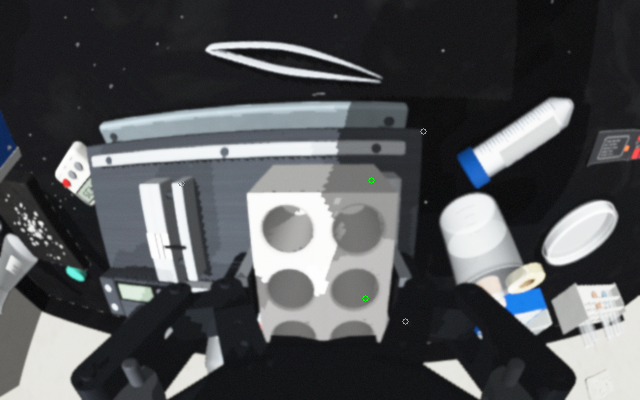

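View pics/s3.png

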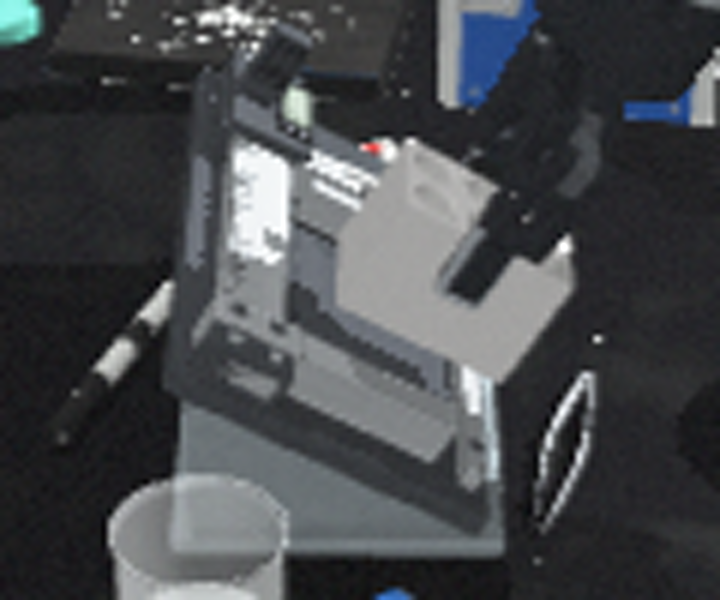

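View pics/t3.png

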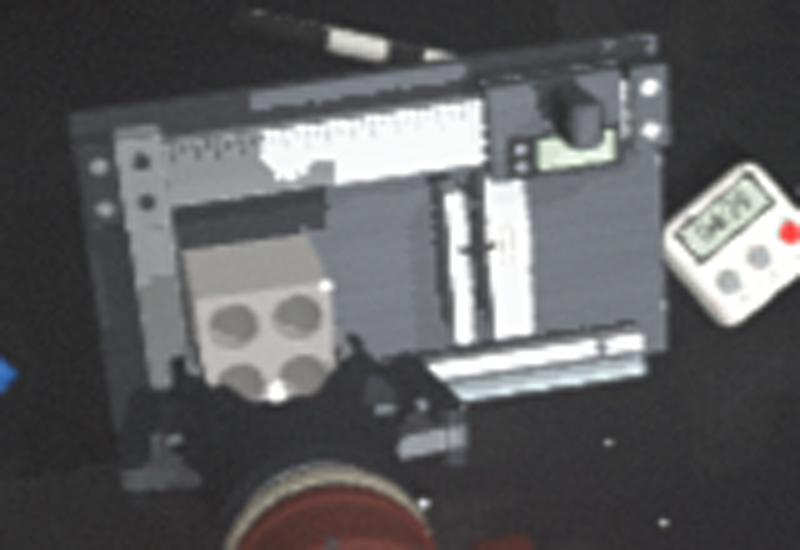

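Run:
```python
from mv import *
for p in [(195,292),(330,277)]:
    q=onplane('top',(285+p[0]/5-.4,140+p[1]/5-.4),BO+BM@[0,0,.0997],BM[:,2]);print(p,(BM.T@(q-BO)*1e3).round(1))
for p in [(410,140)]:
    q=onplane('side',(270+p[0]/6-.4,130+p[1]/6-.4),BO+BM@[0,0,.0997],BM[:,2]);print(p,(BM.T@(q-BO)*1e3).round(1))
```

```text
(195, 292) [29.8 92.3 99.7]
(330, 277) [28.2 36.  99.7]
(410, 140) [25.5 36.9 99.7]
```

Request:
jog_arm:
  deltas:
    - [[0,0,-0.5],[0,0.001,0.012],0.05]
    - [[0,0,-0.5],[0,0.0014,0.024],0.05]
    - [[0,0,-0.5],[0,0.0014,0.03],0.05]
    - [[0,0,-0.5],[0,0.0014,0.034],0.05]
    - [[0,0,-0.5],[0,0.0014,0.036],0.05]
    - [[0,0,-0.5],[0,0.0014,0.036],0.05]
    - [[0,0,-0.5],[0,0.0014,0.036],0.05]

```text
t: 5.07
tool_pos: [0.5347, 0.1831, 0.0897]
tool_rot: [1.785, 2.084, 0.561]
contact_force: [-0.2, -0.9, -2.7]
opening: 0.0553
```

```bash
python3 mv.py -14 64.5 26.8 90
```

```text
t 5.07 bed mm [-12.   64.5  32. ] ang 90.14 tilt [0.003 0.   ] F [-0.2 -0.9 -2.7] op 0.0553 q [ 0.21 -0.25  2.21 -0.05  0.66 -1.48]
turn [ 0.16 -0.02  0.14] shift [-0.     -0.002   0.0052]
```

Request:
jog_arm:
  deltas:
    - [[0.16,0,0.1],[0,-0.0015,0.002],0.05]
    - [[0.16,0,0.1],[0,-0.0015,0.004],0.05]
    - [[0.16,0,0.1],[0,-0.0015,0.004],0.05]

```text
t: 5.32
tool_pos: [0.5352, 0.1831, 0.085]
tool_rot: [1.788, 2.085, 0.558]
contact_force: [0.3, -0.4, -2.6]
opening: 0.0555
```

```bash
python3 mv.py -14 64.5 26.8 90
```

```text
t 5.32 bed mm [-13.9  64.5  27.7] ang 90.05 tilt [-0.001  0.   ] F [ 0.3 -0.4 -2.6] op 0.0555 q [ 0.21 -0.24  2.21 -0.05  0.65 -1.48]
turn [-0.04 -0.01  0.05] shift [ 0.     -0.0001  0.0009]
```

Request:
jog_arm:
  deltas:
    - [[0,0,0],[0,0,0.001],0.05]
    - [[0,0,0],[0,0,0.001],0.05]

```text
t: 5.48
tool_pos: [0.536, 0.1833, 0.0848]
tool_rot: [1.788, 2.085, 0.559]
contact_force: [-1.2, -0.7, -0.8]
opening: 0.0556
```

```bash
python3 mv.py -14 64.5 26.8 90
```

```text
t 5.48 bed mm [-13.3  64.6  27.1] ang 90.06 tilt [0. 0.] F [-1.2 -0.7 -0.8] op 0.0556 q [ 0.21 -0.24  2.21 -0.05  0.65 -1.48]
turn [ 0.   -0.02  0.06] shift [-0.0001 -0.0007  0.0003]
```

Request:
jog_arm:
  deltas:
    - [[0,0,0],[0,0,0],0.0854]
    - [[0,0,0],[0,0,0],0.0854]
    - [[0,0,0],[0,0,0],0.0854]
    - [[0,0,0],[0,0,0],0.0854]
    - [[0,0,0],[0,0,-0.02],0.0854]
    - [[0,0,0],[0,0,-0.05],0.0854]
    - [[0,0,0],[0,0,-0.08],0.0854]
    - [[0,0,0],[0,0,-0.09],0.0854]
    - [[0,0,0],[0,0,-0.09],0.0854]

```text
t: 6.23
tool_pos: [0.4928, 0.1768, 0.1668]
tool_rot: [1.784, 2.081, 0.566]
contact_force: [0.6, -0.2, 0.8]
opening: 0.0854
```

Run:
```python
from mv import *
where();cm=cam('wrist')
i=get_image('wrist').copy();cv2.imwrite('pics/w4raw.png',i[:,:,::-1])
for P in [(-45,95,22),(42,95,22),(-45,-30,22),(-75,135,0),(-56,66,60),(-56,38,60),(-56,94,60)]:
    u=proj('wrist',BO+BM@(np.array(P)/1e3),cm);cv2.circle(i,tuple(int(v) for v in u),3,(0,255,0),1)
cv2.imwrite('pics/w4.png',i[:,:,::-1])
crop(get_image('side'),270,390,130,230,6,'pics/s4.png')
crop(get_image('top'),285,445,140,250,5,'pics/t4.png')
```

```text
t 6.23 bed mm [-10.2  64.7 119.9] ang 90.06 tilt [0.007 0.001] F [ 0.6 -0.2  0.8] op 0.0854 q [ 0.22 -0.5   2.25 -0.04  0.86 -1.48]
```

View pics/w4.png

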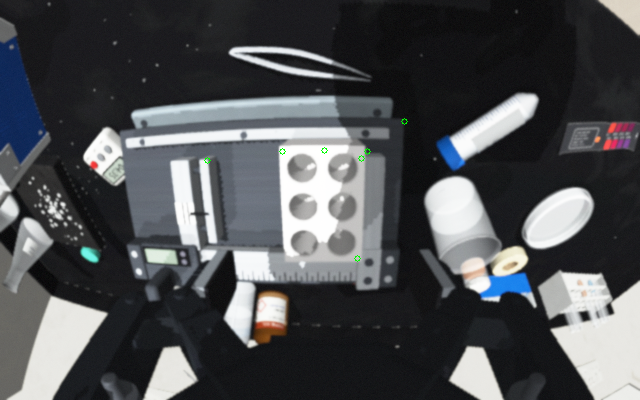

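View pics/s4.png

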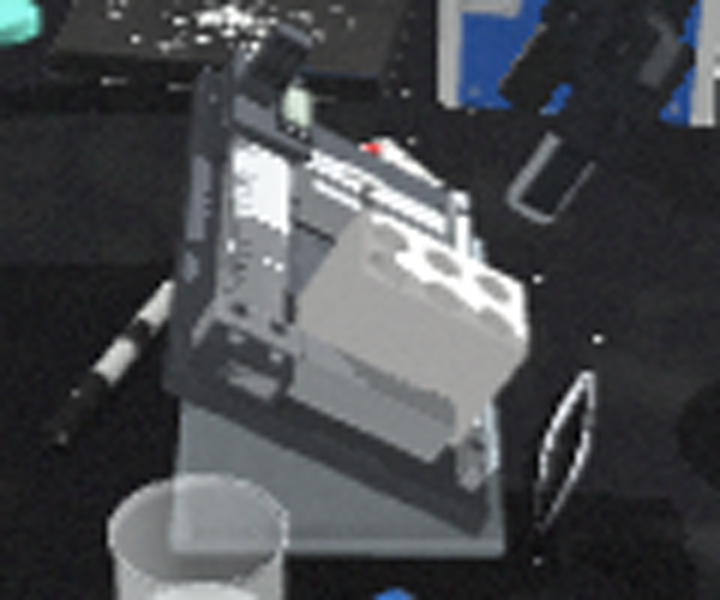

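View pics/t4.png

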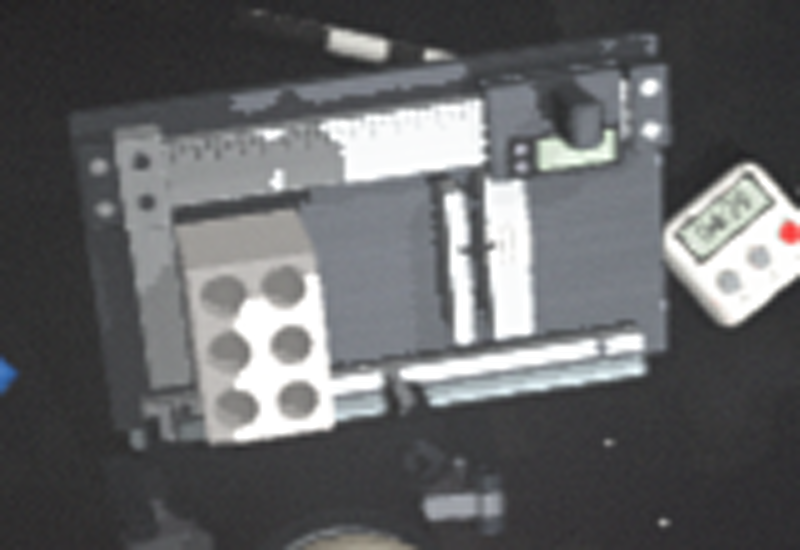

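Run:
```python
from mv import *
for p in [(187,268),(317,246),(332,428),(210,445)]:
    q=onplane('top',(285+p[0]/5-.4,140+p[1]/5-.4),BO+BM@[0,0,.06],BM[:,2]);print(p,(BM.T@(q-BO)*1e3).round(1))
i=cv2.imread('pics/top0.png')[:,:,::-1];a=np.clip(i.astype(float)*2.2,0,255).astype(np.uint8);crop(a,380,425,145,180,12,'pics/t0tab.png')
i=cv2.imread('pics/side0.png')[:,:,::-1];b=np.clip(i.astype(float)*2.2,0,255).astype(np.uint8);crop(b,295,335,130,165,12,'pics/s0tab.png')
A=cv2.imread('pics/t0tab.png');B=cv2.imread('pics/s0tab.png');print(A.shape,B.shape)
# predicted tab top
for n in['top','side']:
  for dx,dy in[(-11,-7),(-11,7),(11,7),(11,-7)]:
    for x in(65,72):
      print(n,x,dx,dy,proj(n,BO+BM@(np.array([x+dx,-85+dy,64])/1e3)).round(1))
```

```text
(187, 268) [25.7 92.7 60. ]
(317, 246) [27.6 35.6 60. ]
(332, 428) [-60.1  36.8  60. ]
(210, 445) [-60.1  92.2  60. ]
(420, 540, 3) (420, 480, 3)
top 65 -11 -7 [406.1 169.8]
top 72 -11 -7 [406.  166.7]
top 65 -11 7 [399.7 170.7]
top 72 -11 7 [399.5 167.6]
top 65 11 7 [399.2 160.8]
top 72 11 7 [399.1 157.7]
top 65 11 -7 [405.7 160. ]
top 72 11 -7 [405.6 156.8]
side 65 -11 -7 [322.8 135.5]
side 72 -11 -7 [320.7 134.4]
side 65 -11 7 [322.7 137.8]
side 72 -11 7 [320.6 136.7]
side 65 11 7 [316.1 134.3]
side 72 11 7 [314.  133.2]
side 65 11 -7 [316.3 132.1]
side 72 11 -7 [314.1 131. ]
```

View pics/t0tab.png

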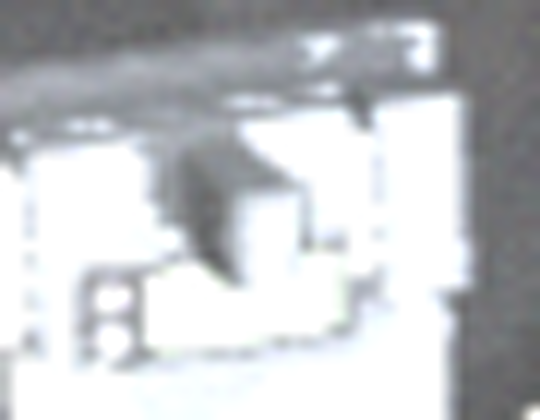

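View pics/s0tab.png

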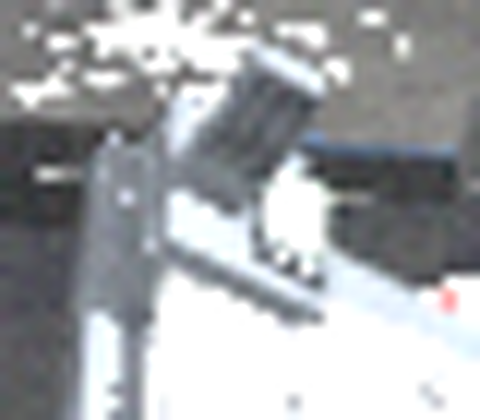

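```bash
python3 mv.py 67 -84 100 90
```

```text
t 6.38 bed mm [-14.4  64.4 116. ] ang 90.06 tilt [-0.002  0.   ] F [ 0.8 -0.4 -0.3] op 0.0851 q [ 0.22 -0.49  2.26 -0.04  0.86 -1.48]
turn [-0.09 -0.01  0.06] shift [-0.1485  0.0813  0.0159]
```

Request:
jog_arm:
  deltas:
    - [[0,0,0],[-0.036,0.02,0.004],0.05]
    - [[0,0,0],[-0.073,0.04,0.008],0.05]
    - [[0,0,0],[-0.11,0.06,0.012],0.05]
    - [[0,0,0],[-0.14,0.078,0.015],0.05]
    - [[0,0,0],[-0.1485,0.081,0.016],0.05]
    - [[0,0,0],[-0.1485,0.081,0.016],0.05]
    - [[0,0,0],[-0.1485,0.081,0.016],0.05]
    - [[0,0,0],[-0.1485,0.081,0.016],0.05]

```text
t: 7.05
tool_pos: [0.5899, 0.0426, 0.1867]
tool_rot: [1.79, 2.089, 0.556]
contact_force: [-0.3, 0.1, -0.5]
opening: 0.05
```

Run:
```python
from mv import *
where();rel([67,-84,35],90);cm=cam('wrist')
i=get_image('wrist').copy();cv2.imwrite('pics/w5raw.png',i[:,:,::-1])
for P in [(56,-77,64),(56,-91,64),(78,-77,64),(78,-91,64),(-45,-30,22),(42,-30,22),(-45,95,22)]:
    u=proj('wrist',BO+BM@(np.array(P)/1e3),cm);cv2.circle(i,tuple(int(v) for v in u),2,(0,255,0),1)
cv2.imwrite('pics/w5.png',i[:,:,::-1])
i=get_image('top');crop(np.clip(i*1.8,0,255).astype(np.uint8),360,440,140,200,10,'pics/t5.png')
```

```text
t 7.05 bed mm [ 65.3 -82.7  99.4] ang 90.07 tilt [-0.004  0.002] F [-0.3  0.1 -0.5] op 0.05 q [-0.12 -0.31  2.08  0.18  0.88 -1.92]
turn [-0.22 -0.1   0.07] shift [-0.0014  0.0019  0.0643]
```

View pics/w5.png

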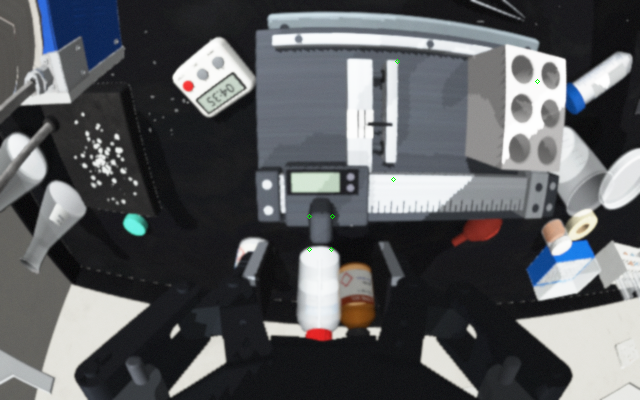

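View pics/t5.png

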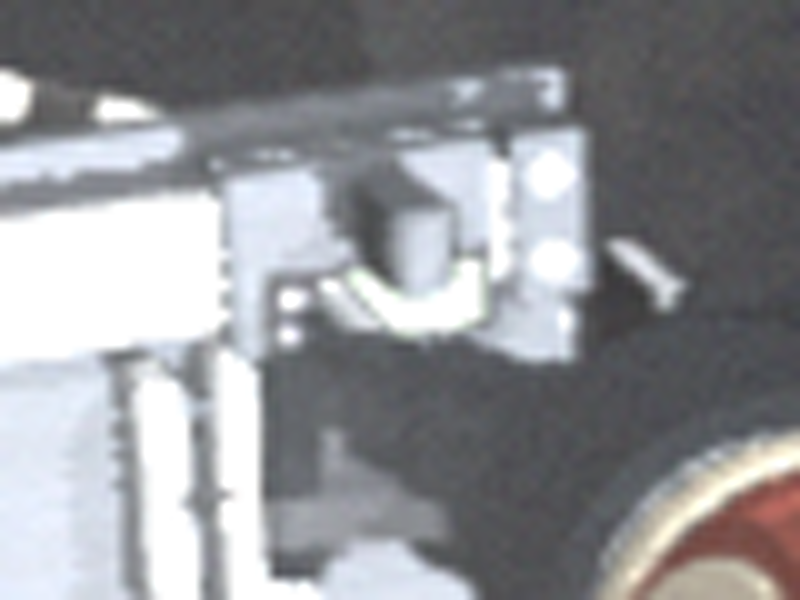

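Request:
jog_arm:
  deltas:
    - [[-0.2,0,0],[-0.0014,0.002,0.02],0.05]
    - [[-0.2,0,0],[-0.0014,0.002,0.04],0.05]
    - [[-0.2,0,0],[-0.0014,0.002,0.055],0.05]
    - [[-0.2,0,0],[-0.0014,0.002,0.063],0.05]
    - [[-0.2,0,0],[-0.0014,0.002,0.063],0.05]
    - [[-0.2,0,0],[-0.0014,0.002,0.063],0.05]

```text
t: 7.65
tool_pos: [0.6238, 0.046, 0.1351]
tool_rot: [1.786, 2.085, 0.561]
contact_force: [1.2, 0.4, 0.9]
opening: 0.0495
```

Run:
```python
from mv import *
where();rel([67,-84,35],90);cm=cam('wrist')
i=get_image('wrist').copy();cv2.imwrite('pics/w6.png',i[:,:,::-1])
```

```text
t 7.65 bed mm [ 68.9 -84.5  37.6] ang 90.11 tilt [0.002 0.001] F [1.2 0.4 0.9] op 0.0495 q [-0.1  -0.16  2.05  0.19  0.75 -1.93]
turn [ 0.13 -0.06  0.11] shift [ 0.0005 -0.002   0.0026]
```

View pics/w6.png

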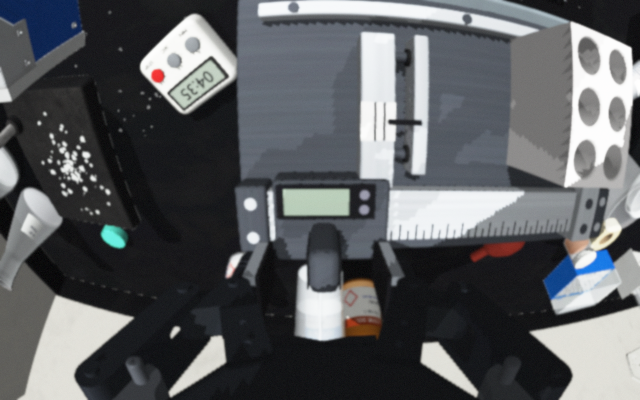

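Request:
jog_arm:
  deltas:
    - [[0,0,0],[0,-0.001,0.001],0.01]
    - [[0,0,0],[0,-0.001,0.001],0.01]
    - [[0,0,0],[0,-0.001,0.001],0.01]
    - [[0,0,0],[0,-0.001,0.001],0.01]
    - [[0,0,0],[0,-0.001,0.001],0.01]
    - [[0,0,0],[0,-0.001,0.001],0.01]
    - [[0,0,0],[0,-0.001,0.001],0.01]
  squeeze: 30

```text
t: 8.28
tool_pos: [0.624, 0.0455, 0.135]
tool_rot: [1.786, 2.083, 0.562]
contact_force: [-6.2, 2.7, 5.7]
opening: 0.013
```

Run:
```python
from mv import *
where();cm=cam('wrist')
i=get_image('wrist').copy();cv2.imwrite('pics/w7raw.png',i[:,:,::-1]);crop(i,340,540,20,170,4,'pics/w7.png')
```

```text
t 8.28 bed mm [ 69.  -85.   37.5] ang 90.07 tilt [0.004 0.001] F [-6.2  2.7  5.7] op 0.013 q [-0.1  -0.16  2.05  0.19  0.75 -1.93]
```

View pics/w7.png

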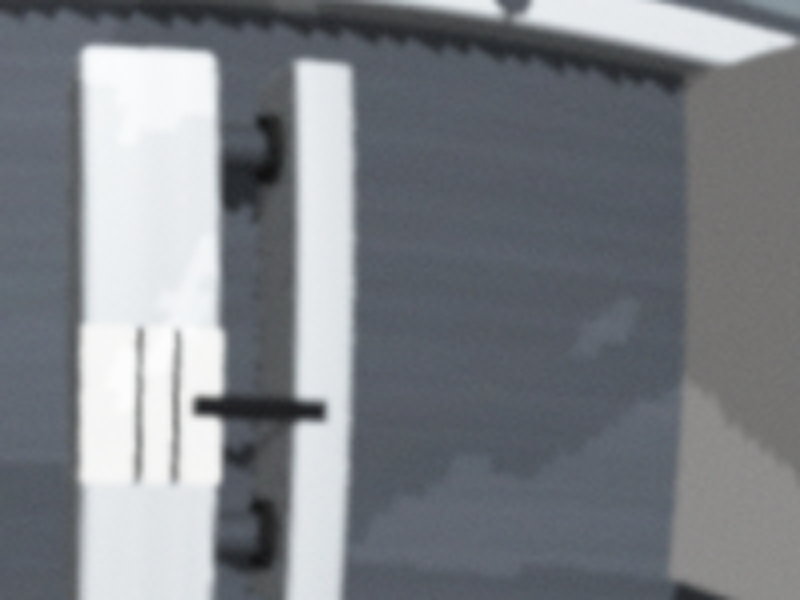

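Request:
jog_arm:
  deltas:
    - [[0,0,0],[0.002,0,0],0.01]
    - [[0,0,0],[0.007,0,0],0.01]
    - [[0,0,0],[0.014,0,0],0.01]
    - [[0,0,0],[0.022,0,0],0.01]
    - [[0,0,0],[0.03,0,0],0.01]
    - [[0,0,0],[0.038,0,0],0.01]
    - [[0,0,0],[0.046,0,0],0.01]
    - [[0,0,0],[0.053,0,0],0.01]
    - [[0,0,0],[0.058,0,0],0.01]
    - [[0,0,0],[0.06,0,0],0.01]
    - [[0,0,0],[0.06,0,0],0.01]
    - [[0,0,0],[0.06,0,0],0.01]

```text
t: 9.33
tool_pos: [0.6149, 0.1027, 0.135]
tool_rot: [1.785, 2.082, 0.557]
contact_force: [-10.0, -8.5, 8.7]
opening: 0.0135
```

Run:
```python
from mv import *
where();cm=cam('wrist')
i=get_image('wrist').copy();cv2.imwrite('pics/w8raw.png',i[:,:,::-1]);crop(i,340,540,20,170,4,'pics/w8.png')
```

```text
t 9.33 bed mm [ 68.7 -27.1  37.7] ang 90.14 tilt [ 0.003 -0.003] F [-10.   -8.5   8.7] op 0.0135 q [ 0.02 -0.17  2.06  0.1   0.73 -1.76]
```

View pics/w8.png

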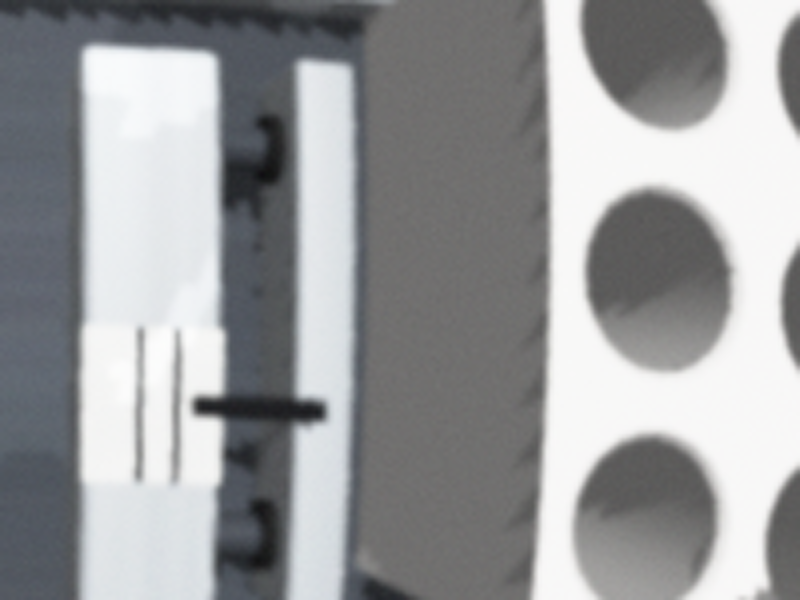

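Request:
jog_arm:
  deltas:
    - [[0,0,0],[0.002,0,0],0.01]
    - [[0,0,0],[0.004,0,0],0.01]
    - [[0,0,0],[0.006,0,0],0.01]
    - [[0,0,0],[0.008,0,0],0.01]
    - [[0,0,0],[0.008,0,0],0.01]
    - [[0,0,0],[0.008,0,0],0.01]

```text
t: 9.88
tool_pos: [0.6136, 0.1102, 0.135]
tool_rot: [1.785, 2.082, 0.556]
contact_force: [-10.3, -9.7, 8.6]
opening: 0.0134
```

Run:
```python
from mv import *
where();cm=cam('wrist')
i=get_image('wrist').copy();cv2.imwrite('pics/w9raw.png',i[:,:,::-1]);crop(i,340,540,20,170,4,'pics/w9.png')
```

```text
t 9.88 bed mm [ 68.6 -19.5  37.7] ang 90.15 tilt [ 0.002 -0.004] F [-10.3  -9.7   8.6] op 0.0134 q [ 0.03 -0.17  2.06  0.08  0.73 -1.74]
```

View pics/w9.png

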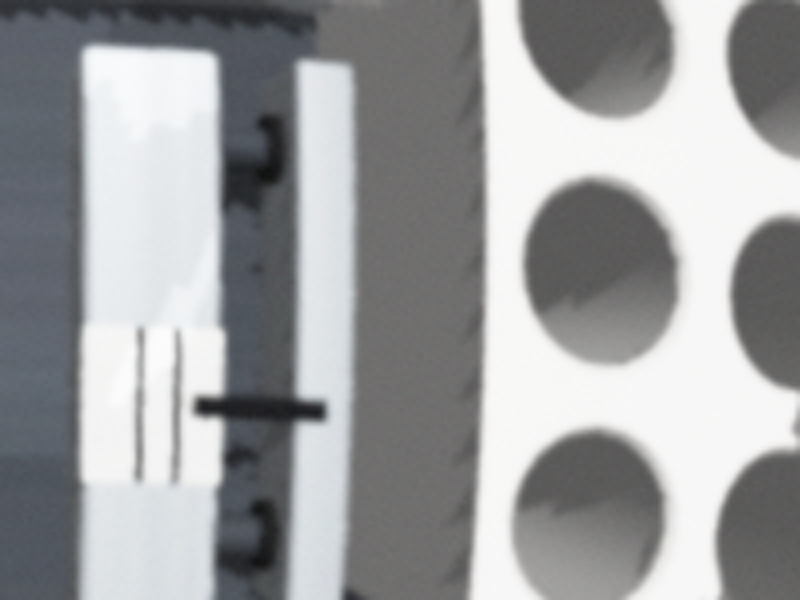

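View pics/w9raw.png

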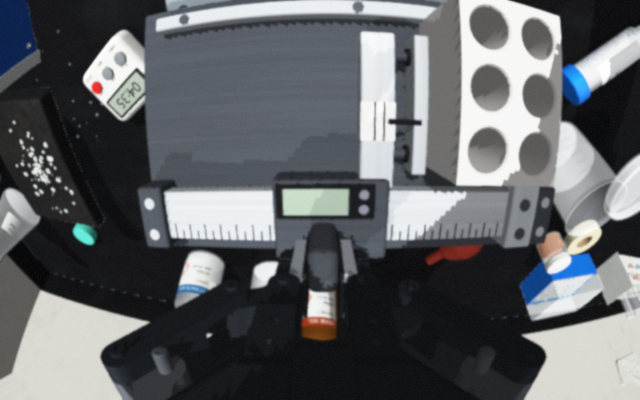

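Request:
jog_arm:
  deltas:
    - [[0,0,0],[0.001,0,0],0.01]
    - [[0,0,0],[0.002,0,0],0.01]
    - [[0,0,0],[0.003,0,0],0.01]
    - [[0,0,0],[0.004,0,0],0.01]
    - [[0,0,0],[0.004,0,0],0.01]
    - [[0,0,0],[0.004,0,0],0.01]

```text
t: 10.43
tool_pos: [0.6131, 0.1138, 0.1349]
tool_rot: [1.784, 2.082, 0.556]
contact_force: [-10.6, -12.0, 10.0]
opening: 0.0133
```

Run:
```python
from mv import *
where();cm=cam('wrist')
i=get_image('wrist').copy();cv2.imwrite('pics/w10raw.png',i[:,:,::-1]);crop(i,340,540,20,170,4,'pics/w10.png')
```

```text
t 10.43 bed mm [ 68.6 -15.9  37.7] ang 90.15 tilt [ 0.002 -0.004] F [-10.6 -12.   10. ] op 0.0133 q [ 0.04 -0.17  2.06  0.08  0.73 -1.73]
```

View pics/w10.png

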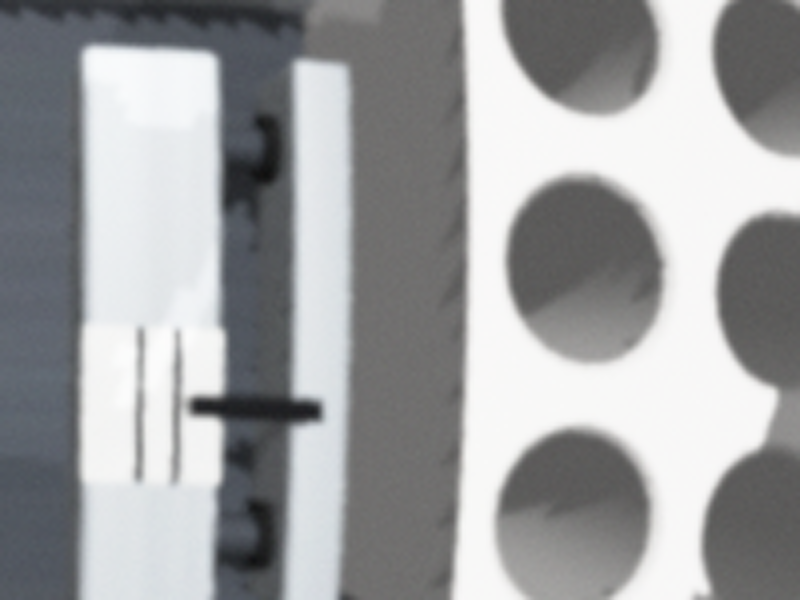

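Request:
jog_arm:
  deltas:
    - [[0,0,0],[0.0007,0,0],0.01]
    - [[0,0,0],[0.0014,0,0],0.01]
    - [[0,0,0],[0.002,0,0],0.01]
    - [[0,0,0],[0.002,0,0],0.01]
    - [[0,0,0],[0.002,0,0],0.01]

```text
t: 10.9
tool_pos: [0.6128, 0.1154, 0.135]
tool_rot: [1.784, 2.082, 0.555]
contact_force: [-10.4, -13.0, 9.4]
opening: 0.0136
```

Run:
```python
from mv import *
where();cm=cam('wrist')
i=get_image('wrist').copy();cv2.imwrite('pics/w11raw.png',i[:,:,::-1]);crop(i,340,540,20,170,4,'pics/w11.png')
```

```text
t 10.9 bed mm [ 68.6 -14.2  37.7] ang 90.16 tilt [ 0.002 -0.005] F [-10.4 -13.    9.4] op 0.0136 q [ 0.04 -0.17  2.06  0.07  0.73 -1.72]
```

View pics/w11.png

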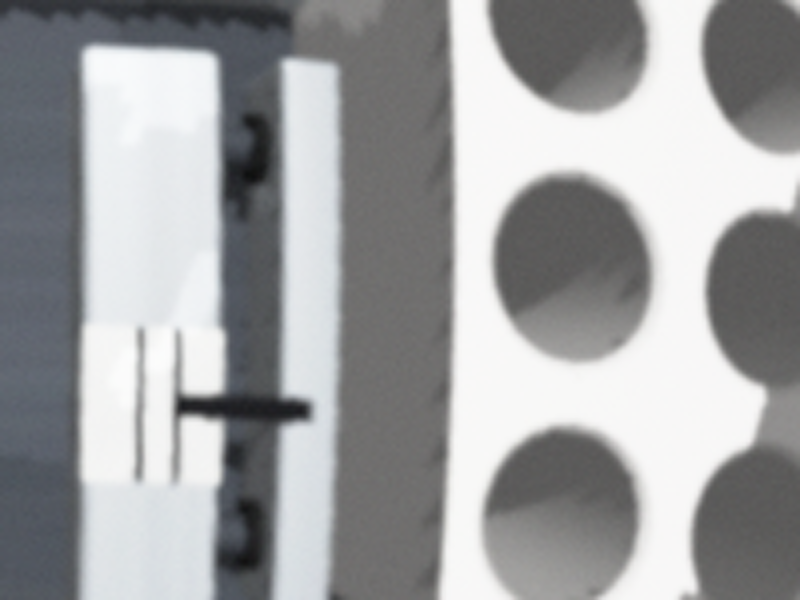

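Request:
jog_arm:
  deltas:
    - [[0,0,0],[0.0007,0,0],0.01]
    - [[0,0,0],[0.0014,0,0],0.01]
    - [[0,0,0],[0.0021,0,0],0.01]
    - [[0,0,0],[0.0024,0,0],0.01]
    - [[0,0,0],[0.0024,0,0],0.01]

```text
t: 11.37
tool_pos: [0.6125, 0.1173, 0.135]
tool_rot: [1.784, 2.081, 0.554]
contact_force: [-10.7, -15.4, 9.2]
opening: 0.0134
```

Run:
```python
from mv import *
where();cm=cam('wrist')
i=get_image('wrist').copy();cv2.imwrite('pics/w12raw.png',i[:,:,::-1]);crop(i,340,540,20,170,4,'pics/w12.png')
```

```text
t 11.37 bed mm [ 68.6 -12.3  37.7] ang 90.18 tilt [ 0.002 -0.006] F [-10.7 -15.4   9.2] op 0.0134 q [ 0.05 -0.17  2.06  0.07  0.73 -1.71]
```

View pics/w12.png

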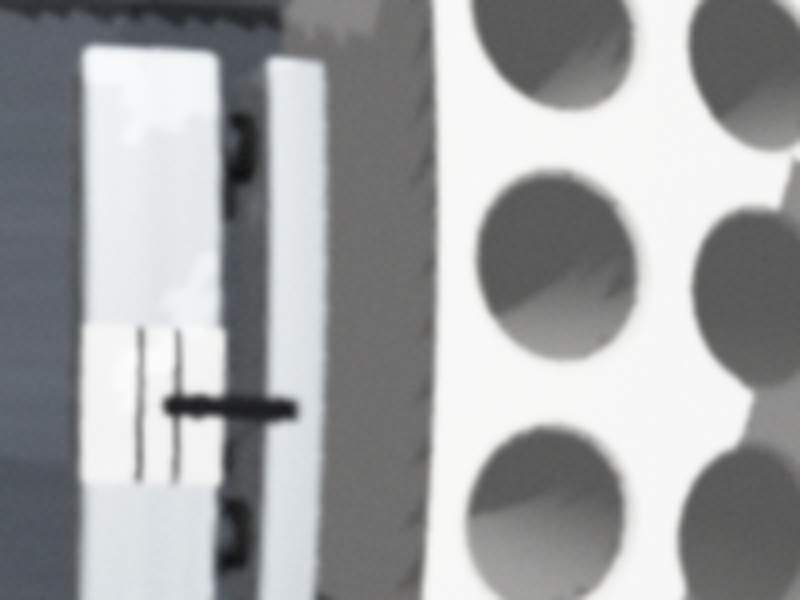

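Request:
jog_arm:
  deltas:
    - [[0,0,0],[0.0005,0,0],0.01]
    - [[0,0,0],[0.001,0,0],0.01]
    - [[0,0,0],[0.001,0,0],0.01]
    - [[0,0,0],[0.001,0,0],0.01]

```text
t: 11.75
tool_pos: [0.6124, 0.1181, 0.135]
tool_rot: [1.784, 2.081, 0.553]
contact_force: [-10.7, -15.3, 8.8]
opening: 0.0133
```

Run:
```python
from mv import *
where();cm=cam('wrist')
i=get_image('wrist').copy();cv2.imwrite('pics/w13raw.png',i[:,:,::-1]);crop(i,340,540,20,170,4,'pics/w13.png')
```

```text
t 11.75 bed mm [ 68.6 -11.4  37.8] ang 90.18 tilt [ 0.002 -0.006] F [-10.7 -15.3   8.8] op 0.0133 q [ 0.05 -0.17  2.06  0.07  0.73 -1.71]
```

View pics/w13.png

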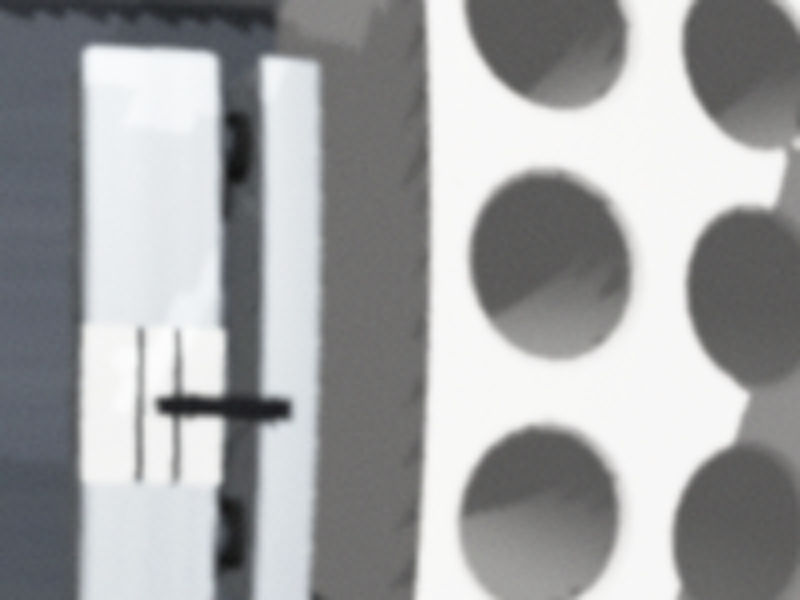

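Request:
jog_arm:
  deltas:
    - [[0,0,0],[-0.0008,0,0],0.01]
    - [[0,0,0],[-0.0012,0,0],0.01]
    - [[0,0,0],[-0.0012,0,0],0.04]
    - [[0,0,0],[-0.0012,0,0],0.05]
    - [[0,0,0],[-0.0012,0,0],0.05]
    - [[0,0,0],[-0.0012,0,0],0.05]
    - [[0,0,0],[-0.0012,0,0],0.05]

```text
t: 12.38
tool_pos: [0.6123, 0.1206, 0.1337]
tool_rot: [1.786, 2.083, 0.561]
contact_force: [-1.4, 0.4, 0.2]
opening: 0.0501
```

Run:
```python
from mv import *
where();cm=cam('wrist')
i=get_image('wrist').copy();cv2.imwrite('pics/w14raw.png',i[:,:,::-1]);crop(i,340,540,20,170,4,'pics/w14.png')
```

```text
t 12.38 bed mm [68.2 -9.  36.5] ang 90.07 tilt [0.003 0.   ] F [-1.4  0.4  0.2] op 0.0501 q [ 0.05 -0.17  2.06  0.08  0.73 -1.71]
```

View pics/w14.png

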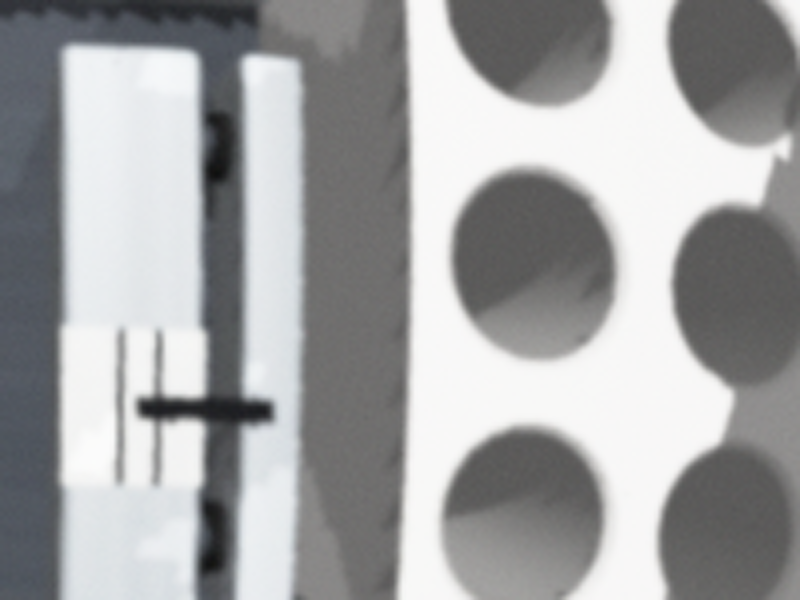

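View pics/w14raw.png

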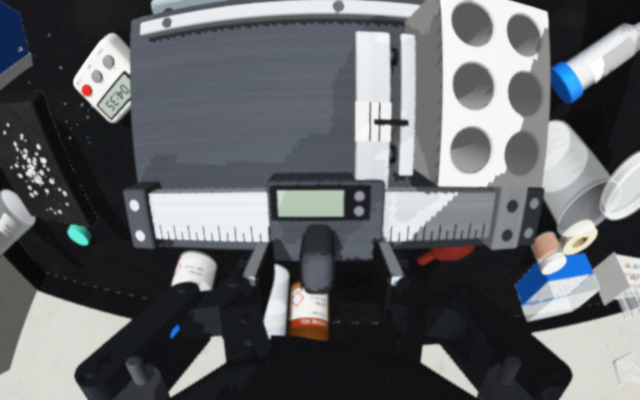

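Request:
jog_arm:
  deltas:
    - [[0,0,0],[0,0,-0.02],0.05]
    - [[0,0,0],[0,0,-0.05],0.05]
    - [[0,0,0],[0,0,-0.085],0.05]
    - [[0,0,0],[0,0,-0.12],0.05]
    - [[0,0,0],[0,0,-0.15],0.05]
    - [[0,0,0],[0,0,-0.15],0.05]
    - [[0,0,0],[0,0,-0.15],0.05]
    - [[0,0,0],[0,0,-0.15],0.05]

```text
t: 13.1
tool_pos: [0.5376, 0.1091, 0.2631]
tool_rot: [1.786, 2.084, 0.561]
contact_force: [0.4, -0.6, -1.0]
opening: 0.0501
```

Run:
```python
from mv import *
where();cm=cam('wrist')
i=get_image('wrist').copy();cv2.imwrite('pics/w15raw.png',i[:,:,::-1]);crop(i,300,500,60,210,4,'pics/w15.png')
crop(get_image('side'),270,390,130,230,6,'pics/s15.png')
crop(get_image('top'),285,445,140,250,5,'pics/t15.png')
```

```text
t 13.1 bed mm [ 67.4  -9.1 186.4] ang 90.07 tilt [0.003 0.   ] F [ 0.4 -0.6 -1. ] op 0.0501 q [ 0.03 -0.51  2.09  0.07  1.03 -1.71]
```

View pics/w15.png

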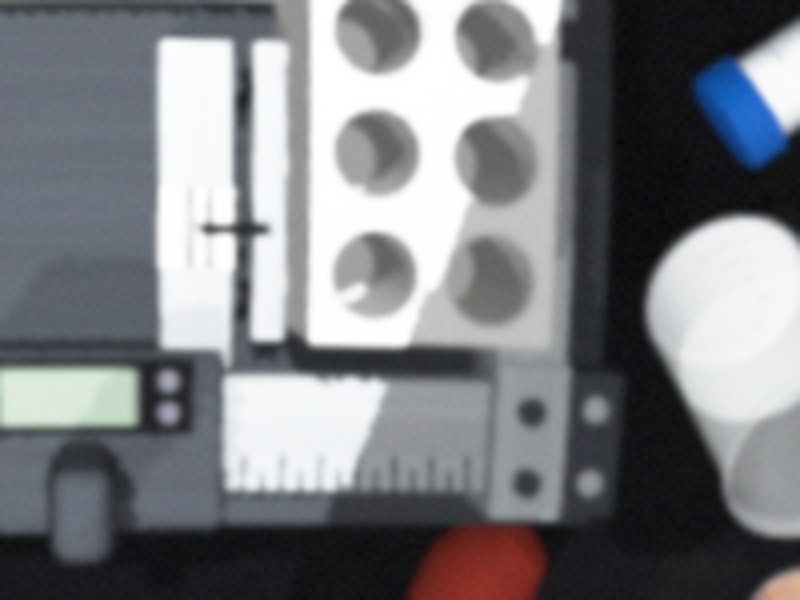

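View pics/s15.png

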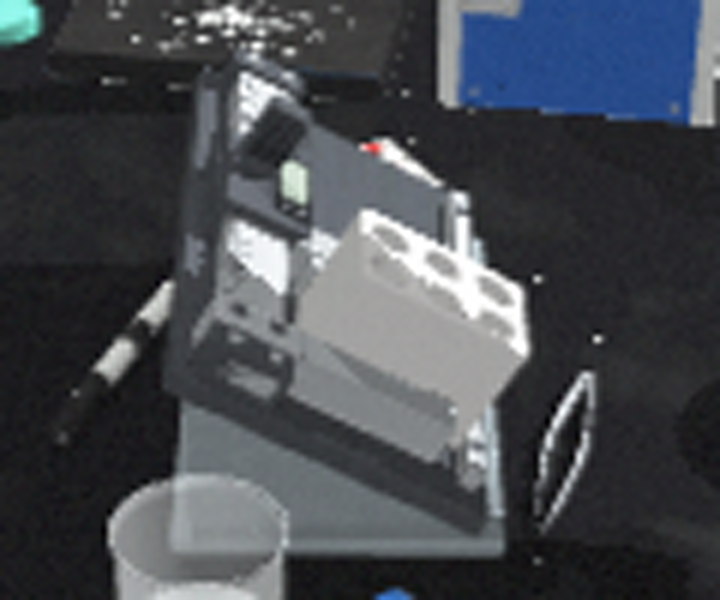

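View pics/t15.png

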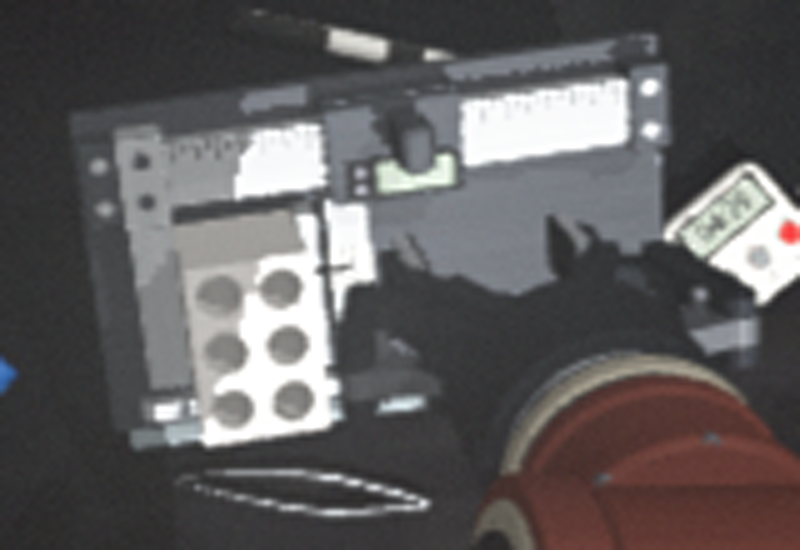

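Run:
```python
from mv import *
for p in [(182,266),(310,248),(335,427),(206,446)]:
    q=onplane('top',(285+p[0]/5-.4,140+p[1]/5-.4),BO+BM@[0,0,.06],BM[:,2]);print(p,(BM.T@(q-BO)*1e3).round(1))
for p in [(362,210),(525,298),(527,350)]:
    q=onplane('side',(270+p[0]/6-.4,130+p[1]/6-.4),BO+BM@[0,0,.06],BM[:,2]);print(p,(BM.T@(q-BO)*1e3).round(1))
print(job.finish_job())
```

```text
(182, 266) [26.9 94.8 60. ]
(310, 248) [27.1 38.7 60. ]
(335, 427) [-59.8  35.4  60. ]
(206, 446) [-60.3  94.   60. ]
(362, 210) [26.6 41.1 60. ]
(525, 298) [-59.3  45.9  60. ]
(527, 350) [-58.   88.3  60. ]
the job is handed in; nothing more can be done
None
```

I turned the block a quarter turn and stood it back on the bed. I then slid the jaw shut by its thumb tab until the pointer stood midway, let go, and handed the job in at about 13 s of the 54 s allowed.

**Last checks before handing in:**
- **Pointer:** after release it stood midway between its two marks in the wrist picture (tip at 138, marks at 121 and 158, in enlarged pixels). Its travel from rest was about 3.9 mm, while the middle of the marks is 4.5 mm. These disagree by about 0.6 mm, but both are inside the 2.5 to 6.5 mm range.
- **Block position:** in the top picture the jaw-side edge of its top is at y about 94 to 95 mm, against the fixed face at 95 mm. Its lower end is against the ledge, with x from about -60 to 27 mm.
- **Squareness:** the block looks square to the jaws. The top-picture corners on the sliding-jaw side differ by about 3 mm in y, which would be about 0.04 rad. The jaw-side edge shows less than 0.01 rad, so I put this down to corner reading error. I did not measure it more finely.
- **Side picture:** two of its three corner readings in y (45.9 and 88.3 mm) were 6 to 7 mm or more off the top picture. This is a weak viewing angle for y, so I relied on the top picture there.
- **Release and bystanders:** the arm was clear of everything with force readings near zero. Its path stayed away from the beaker, the timer and the capped tube, and they looked unmoved in the pictures, though I did not measure their shift.

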